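# Square a book into the corner of a copy board

### The job

The black book lying on the grey copy board is to be photographed: push it with the fingertips along the board until it sits square in the inside corner of the two metal rails, its far long side flush against the far rail and its left end flush against the left rail. Slide it steadily without knocking it, never lift it off the board, leave all the other things where they are, and finish with the hand clear of everything.

Things in the scene. Friction and masses are not known exactly. Their poses are not given: they have to be found in the camera images.
- copy_board: Fixed grey board on the desk, 300 (x) by 360 (y) by 8 mm, with two aluminium rails 15 mm wide, 18 mm tall above it. Origin: centre of its underside; x axis points to the far rail (inner face x = 135 mm, y -150 to 180), y axis to the left rail (inner face y = 165 mm, x -135 to 120). Near and right sides are open. Place varies; turned up to 0.35 rad.
- book: Black hardback lying on the board, 146 (x) by 200 (y) by 26 mm, 0.3 to 0.6 kg, slides at a few newtons. Origin: centre of its underside. Spine (x = -73 mm) faces the robot; ends at y = -100 and 100 mm. Too wide to grip. Seated, its axes lie along the board's, origin at x 62, y 65, z 8 mm in the board's frame. Starts 40 to 90 mm short of each, turned up to 0.25 rad.
- sharpener: Small brass wedge pencil sharpener, 24x24x12 mm, on the board's near left corner; origin under its centre. Leave alone.
- eraser: Block eraser in a paper sleeve, 23x58x13 mm, on the board's near right corner; origin under its centre. Leave alone.
- ink: Square ink bottle, 42x42x66 mm, on the desk to the right of the board; origin under its centre. Leave alone.
- pencil: Wooden pencil, 168 mm long, 8 mm thick, on the desk to the right of the board; origin under its centre. Leave alone.

How it is judged:
At the end, for the whole second after the job is handed in: The book lies flat on the board, at rest, within 4 mm of both rails and within 0.03 rad of square to them; no other thing has moved more than 20 mm (x of book in the frame of copy_board between 0.058 and 0.066 m and y of book in the frame of copy_board between 0.061 and 0.069 m and angle between the y axis of book and the y axis of copy_board, either way round below 0.03 rad and height (world z) of book below 0.011 m and angle between book's own z axis and vertical below 0.05 rad and linear speed of book below 0.01 m/s and not (distance of any of sharpener, eraser, ink, pencil from where it was at the start of the episode above 0.02 m)); the robot touches nothing.
It fails at once if the book is lifted or tipped off the board (more than 8 mm or 0.15 rad) (height (world z) of book above 0.016 m or angle between book's own z axis and vertical above 0.15 rad).
It fails at once if the book is knocked (faster than 0.5 m/s) instead of pushed (linear speed of book above 0.5 m/s).
It fails at once if another thing is moved more than 20 mm (distance of any of sharpener, eraser, ink, pencil from where it was at the start of the episode above 0.02 m).
It also fails if it takes over 58 s, if anything falls off the work surface, if the arm or the gripper's body presses on something with over 40 N, if the wrist force passes 120 N, or if a joint passes its speed limit or range.

### The arm

A 6-joint arm with a two-finger parallel gripper is mounted at the origin on a cart in front of the work surface, level with it; the furniture and walls round the work are solid. World frame = base frame: x ahead of the robot, y to its left, z up, the work surface at z = 0. Lengths are in m, angles in rad, forces in N, time in s.
With the tool pointing down it reaches from about 0.325 to 0.9 m from the base axis. Payload 6.1 kg.
Tool frame: the origin (TCP) lies midway between the tips of the shut fingers; the grasp point (between the pads) lies 19 mm behind it; z points along the fingers, y is the line along which they close (so a half turn about z gives the same grasp; the last joint's range is limited). The gripper opens to 87 mm and grips with 3 to 60 N. Pads are 19 mm wide; open, the fingers measure 117 mm over their backs; the gripper's body (75 mm by 190 mm) begins 51 mm behind the grasp point.
Start: joints at [1.023, 0.22, 1.526, -0, 1.395, -0.126], TCP at [0.256, 0.57, 0.223] pointing down, gripper open.
Joint ranges: [-2.98, 2.98], [-0.91, 2.08], [0.09, 2.57], [-1.24, 4.39], [0.2, 2.65], [-2.68, 2.68]. Speed limits (rad/s): [2.57, 2.57, 3.01, 3.14, 3.14, 3.14].

### API

Orientations are given as a unit quaternion [w, x, y, z].
In Python, from plant import ctrl gives the robot as it stands. The module is installed in compiled form; this text tells all that it offers.
- The arm moves only by the tool send_rows, never from a script. Its argument "plan" is a list that holds one entry, the list of rows, each a list of 7 numbers: the finger opening in mm, from 0 to 87, then the shift along the world's x, y, z in mm, then the turn, a rotation vector about the world's x, y, z in rad. A call has 1 to 12 rows; each row is the pose to reach, as a shift and turn from the pose commanded when the call began; what a row does not reach only later rows make up. A row lasts 1/10 s, in which the tool goes at most 50 mm and 8.59 degrees, less where a joint would pass 70% of its speed; a pose out of reach is approached as far as the arm can. A call with a gripper value outside its range is refused whole. The fingers move at their own pace and stop on an object; "squeeze" is the grip in N (left out, the last holds). Time passes only in rows, so rows that repeat a pose let the fingers close. It gives the time, the measured TCP pose, the force, the opening and the grip force at its end, in the units of the state.
- ctrl.get_state(): the state, without advancing time (a new reading comes with each control period).
- ctrl.get_image(name): name is "scene" or "side" or "wrist"; returns a dict with "frame" (400x640x3 uint8, blue, green, red), "depth" (400x640 float32, m along the optical axis (not along the pixel's ray), 0 where there is no reading), "camera_matrix" (3x3 intrinsics, pixels), "cam_to_world" (4x4, takes a point from camera to world coordinates). Camera axes: x right, y down, z forward; pixel columns grow to the right and rows downward; lengths in m; the calibration is good to about 2 mm. A picture is of the moment at which its call begins.
- ctrl.close_job(): hands the job in; it is judged then, once.
The state is a dict: "t": time; "joint_pos": joint angles; "dq": joint speeds; "effort": joint torques, N m; "ee_pos": TCP position; "ee_rot": TCP orientation; "ft_force": force on the tool from outside, world axes, zero at the start; "wrist_torque": the same for the moment, N m; "finger_gap": opening from 0.0 (shut) to 1.0 (fully open); "finger_force": force on a finger pad.
Only numpy, scipy, OpenCV 4.12 (cv2) and the standard library are available. Lean on these libraries where they do the work, as an engineer would, in place of code of your own. Each camera call takes 0.05 s, during which the arm holds its last target. There are 200 camera calls.

## Working session

There is one attempt and no reset: what is moved stays moved. The work goes in short steps, Python scripts to look and compute and a tool call to move; the robot and the scene stay as the last step left them, time stands still between calls to the robot, and variables do not carry over. Pictures are saved under pics/ and viewed, at most 10 in all, crops included, and the job is handed in when it is done.

Besides the shell and the picture viewer there is one more tool, called after "Request:" by a JSON object that holds its "fn" and its "kwargs", one argument or row to a line. send_rows: Moves the arm, as the interface text tells. Its arguments: {"type":"object","properties":{"plan":{"type":"array"},"squeeze":{"type":"number"}},"required":["plan"]}

```bash
mkdir -p pics
cat > h.py <<'E'
import numpy as np, cv2
from plant import ctrl
def snap(n,f):
    im=ctrl.get_image(n); cv2.imwrite(f'pics/{f}.png',im['frame']); np.savez(f'pics/{f}.npz',**im); return im
def pt(im,u,v,z=None):
    K=im['camera_matrix'];T=im['cam_to_world']
    r=np.linalg.inv(K)@[u,v,1.]
    if z is None: p=r*im['depth'][int(round(v)),int(round(u))]; return T[:3,:3]@p+T[:3,3]
    d=T[:3,:3]@r; return T[:3,3]+d*(z-T[2,3])/d[2]
E
python3 - <<'E'
from h import *
for n in('scene','side'):
    im=snap(n,n+'0'); print(n,im['cam_to_world'].round(3).tolist())
print(ctrl.get_state())
E
```

```text
scene [[-0.813, -0.315, 0.49, 0.013], [-0.582, 0.415, -0.699, 0.832], [0.016, -0.853, -0.521, 0.563], [0.0, 0.0, 0.0, 1.0]]
side [[0.968, -0.133, 0.213, 0.312], [-0.25, -0.584, 0.772, -0.597], [0.022, -0.801, -0.599, 0.595], [0.0, 0.0, 0.0, 1.0]]
{'t': 0.1, 'joint_pos': array([ 1.02291506e+00,  2.21166190e-01,  1.52748227e+00,  1.21817980e-05,
        1.39472850e+00, -1.26116547e-01]), 'dq': array([-0.0014674 , -0.00073755, -0.00411183,  0.00095985,  0.00212845,
       -0.00039263]), 'effort': array([ 9.39967686e-04, -4.95946634e+01, -3.88519263e+01,  7.01715960e-02,
        5.16323873e-02, -5.17210458e-05]), 'ee_pos': array([0.25557079, 0.56974186, 0.22154258]), 'ee_rot': array([-3.00654757e-04,  2.09323757e-01,  9.77845984e-01, -8.39988600e-04]), 'ft_force': array([-0.31001764, -1.03660858, -0.3408645 ]), 'wrist_torque': array([ 0.01527849,  0.01718522, -0.0478028 ]), 'finger_force': 0.0, 'finger_gap': 0.9957300065934435}
```

View pics/scene0.png

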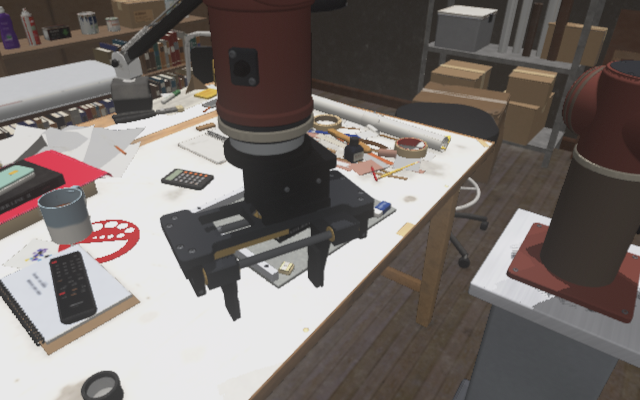

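View pics/side0.png

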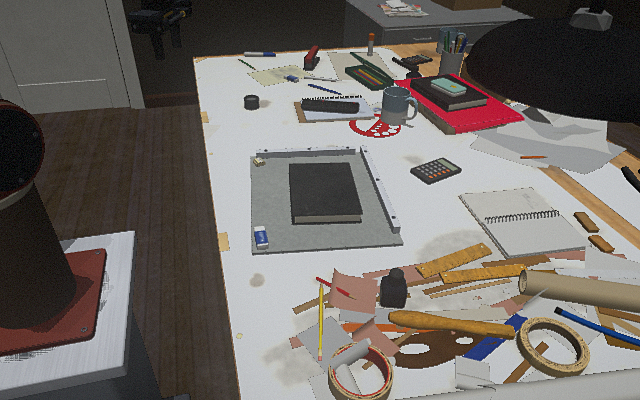

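Side view shows the board at about (250–402, 147–252): the black book on it, rails at the top (left rail) and right (far rail), sharpener (258,161), eraser (261,237). The scene view is blocked by the gripper. I'll enlarge the board.

Run:
```python
import cv2
i=cv2.imread('pics/side0.png')[135:265,235:415]
i=cv2.convertScaleAbs(i,alpha=1.5,beta=15)
i=cv2.resize(i,None,fx=4.4,fy=4.4,interpolation=cv2.INTER_CUBIC)
for k in range(0,180,20): cv2.putText(i,str(235+k),(int(k*4.4),10),0,.35,(0,0,255)); cv2.line(i,(int(k*4.4),0),(int(k*4.4),600),(0,0,255),1) if 0 else cv2.line(i,(int(k*4.4),12),(int(k*4.4),18),(0,0,255),1)
for k in range(5,130,20): cv2.putText(i,str(135+k),(0,int(k*4.4)),0,.35,(0,0,255))
cv2.imwrite('pics/crop0.png',i)
```

```text
(no output)
```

View pics/crop0.png

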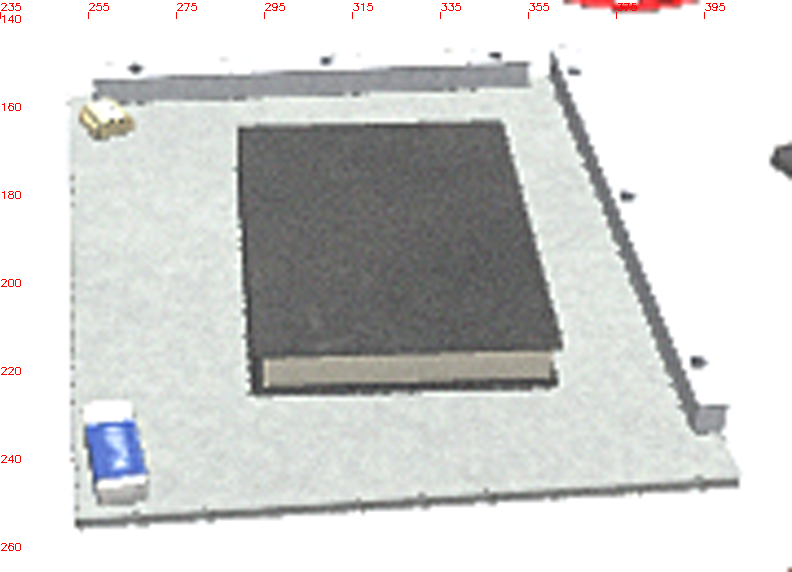

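```bash
cat > fit.py <<'E'
from h import *
from scipy.optimize import least_squares
def px(u,v,x0=235,y0=135,s=4.4): return (u+.5)/s-.5+x0,(v+.5)/s-.5+y0
def fit(im,obs,guess):
    """obs: (u,v,z,lx,ly) ; returns x,y,yaw"""
    W=np.array([pt(im,u,v,z)[:2] for u,v,z,*_ in obs]); L=np.array([o[3:] for o in obs])
    def f(p):
        c,s=np.cos(p[2]),np.sin(p[2]); return (L@np.array([[c,s],[-s,c]])+p[:2]-W).ravel()
    r=least_squares(f,guess); print('pose',r.x.round(4),'resid mm',(r.fun.reshape(-1,2)*1000).round(1).tolist()); return r.x
def rel(b,k):
    c,s=np.cos(b[2]),np.sin(b[2]); d=k[:2]-b[:2]; return np.array([c*d[0]+s*d[1],-s*d[0]+c*d[1],k[2]-b[2]])
E
python3 - <<'E'
from fit import *
im=dict(np.load('pics/side0.npz'))
B=[(71,97,.008,-.15,.18),(77,519,.008,-.15,-.18),(738,480,.008,.15,-.18),(95,103,.008,-.135,.165),(528,87,.008,.12,.165),(697,433,.008,.135,-.15)]
K=[(238,128,.034,-.073,.1),(502,122,.034,.073,.1),(562,348,.034,.073,-.1),(254,356,.034,-.073,-.1)]
b=fit(im,[px(*o[:2])+o[2:] for o in B],[.5,0,0]); k=fit(im,[px(*o[:2])+o[2:] for o in K],[.5,0,0])
print(rel(b,k).round(4))
for u,v in((107,118),(115,450)): print(rel(b,np.r_[pt(im,*px(u,v),.02)[:2],0]).round(3),pt(im,*px(u,v)))
for u,v in((300,240),(400,240),(160,300)): print(pt(im,*px(u,v)))
E
```

```text
pose [ 0.5456  0.1836 -0.1382] resid mm [[-0.8, 4.6], [-0.9, -0.1], [3.7, 0.9], [-0.5, -2.7], [0.4, -1.1], [-1.8, -1.6]]
pose [ 0.5545  0.1726 -0.1803] resid mm [[-0.5, 1.0], [0.5, -0.0], [1.1, -0.4], [-1.2, -0.5]]
[ 0.0104 -0.0096 -0.0421]
[-0.128  0.131  0.138] [0.43713062 0.33502349 0.0176363 ]
[-0.131 -0.15   0.138] [0.39447302 0.05002307 0.02308178]
[0.5088869  0.17352376 0.03387108]
[0.55799186 0.16305737 0.03345648]
[0.43709961 0.1736151  0.00820478]
```

The fits agree with the given sizes: the book top reads 34 mm, the board 8 mm, and residuals are mostly 1–2 mm. Board pose is (0.546, 0.184, −0.138). The book has 52 mm to go in x and 75 mm in y, and must turn 0.04 rad. I'll push the spine first with the fingers open and the tool y axis along board y.

Request:
{"fn": "send_rows", "kwargs": {
  "plan": [
    [[87, 40, -80, 0, 0, 0, 0.1], [87, 60, -120, 0, 0, 0, 0.15], [87, 80, -160, 0, 0, 0, 0.2], [87, 100, -200, 0, 0, 0, 0.28], [87, 120, -240, 0, 0, 0, 0.28], [87, 140, -280, 0, 0, 0, 0.28], [87, 160, -320, 0, 0, 0, 0.28], [87, 180, -355, 0, 0, 0, 0.28], [87, 194, -383, 0, 0, 0, 0.28], [87, 194, -383, -40, 0, 0, 0.28], [87, 194, -383, -80, 0, 0, 0.28], [87, 194, -383, -120, 0, 0, 0.28]]
  ]
}}

```text
t: 1.3
ee_pos: [0.45, 0.1867, 0.1013]
ee_rot: [0.0, 0.071, 0.997, 0.0]
ft_force: [0.8, 0.2, -0.8]
finger_gap: 1.0
finger_force: 0.0
```

Run:
```python
from fit import *
s=ctrl.get_state(); print(s['t'],s['ee_pos'],s['ee_rot'],s['joint_pos'].round(2),s['ft_force'])
im=snap('side','side1')
for z,u,v in((.066,393,270),(0,393,306)): print(rel(np.array([.5456,.1836,-.138]),np.r_[pt(im,u,v,z)[:2],0]),pt(im,u,v,z))
```

```text
1.3 [0.4500272  0.18668383 0.10130256] [4.01701625e-04 7.14395438e-02 9.97444838e-01 1.58371650e-04] [ 0.23  0.01  1.99  0.    1.13 -1.2 ] [ 0.80580745  0.19251908 -0.75987537]
[ 0.08571453 -0.30499431  0.138     ] [ 0.5885439  -0.13028586  0.066     ]
[ 0.08908872 -0.32631508  0.138     ] [ 0.58895308 -0.1518681   0.        ]
```

View pics/side1.png

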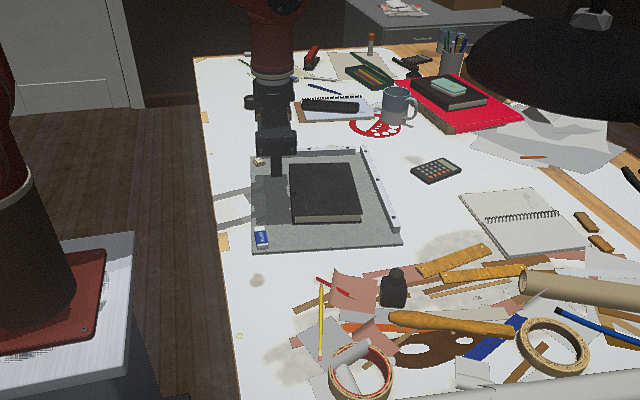

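Fingers hang clear between the left board edge and the book (275,175). The ink at board (0.087, −0.31) is well out of the way. Now down, then a gentle push.

Request:
{"fn": "send_rows", "kwargs": {
  "plan": [
    [[87, 0, 0, -40, 0, 0, 0], [87, 0, 0, -65, 0, 0, 0], [87, 0, 0, -83, 0, 0, 0], [87, 0, 0, -83, 0, 0, 0], [87, 5, -0.7, -83, 0, 0, 0], [87, 10, -1.4, -83, 0, 0, 0], [87, 13, -1.8, -83, 0, 0, 0], [87, 16, -2.2, -83, 0, 0, 0], [87, 19, -2.6, -83, 0, 0, 0], [87, 22, -3.1, -83, 0, 0, 0], [87, 25, -3.5, -83, 0, 0, 0], [87, 28, -3.9, -83, 0, 0, 0]]
  ]
}}

```text
t: 2.55
ee_pos: [0.4775, 0.1832, 0.0193]
ee_rot: [-0.001, 0.071, 0.997, -0.0]
ft_force: [-2.4, -0.6, 0.5]
finger_gap: 1.001
finger_force: 1.4
```

Request:
{"fn": "send_rows", "kwargs": {
  "plan": [
    [[87, 3, -0.4, 0, 0, 0, 0], [87, 6, -0.8, 0, 0, 0, 0], [87, 9, -1.3, 0, 0, 0, 0], [87, 12, -1.7, 0, 0, 0, 0], [87, 15, -2.1, 0, 0, 0, 0], [87, 18, -2.5, 0, 0, 0, 0], [87, 21, -2.9, 0, 0, 0, 0], [87, 24, -3.4, 0, 0, 0, 0], [87, 27, -3.8, 0, 0, 0, 0], [87, 30, -4.2, 0, 0, 0, 0]]
  ]
}}

```text
t: 3.55
ee_pos: [0.5081, 0.1791, 0.0195]
ee_rot: [-0.0, 0.071, 0.997, -0.0]
ft_force: [-1.8, -0.4, -0.9]
finger_gap: 1.001
finger_force: 0.9
```

Request:
{"fn": "send_rows", "kwargs": {
  "plan": [
    [[87, 3, -0.4, 0, 0, 0, 0], [87, 6, -0.8, 0, 0, 0, 0], [87, 9, -1.3, 0, 0, 0, 0], [87, 11, -1.5, 0, 0, 0, 0], [87, 12, -1.7, 0, 0, 0, 0], [87, 13, -1.8, 0, 0, 0, 0]]
  ]
}}

```text
t: 4.15
ee_pos: [0.5209, 0.1773, 0.0196]
ee_rot: [-0.0, 0.071, 0.997, -0.0]
ft_force: [-3.4, 0.3, 0.2]
finger_gap: 1.003
finger_force: 1.3
```

Run:
```python
from fit import *
im=snap('side','side2')
i=cv2.convertScaleAbs(im['frame'][135:265,235:415],alpha=1.5,beta=15)
cv2.imwrite('pics/crop2.png',cv2.resize(i,None,fx=4.4,fy=4.4,interpolation=cv2.INTER_CUBIC))
```

```text
(no output)
```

View pics/crop2.png

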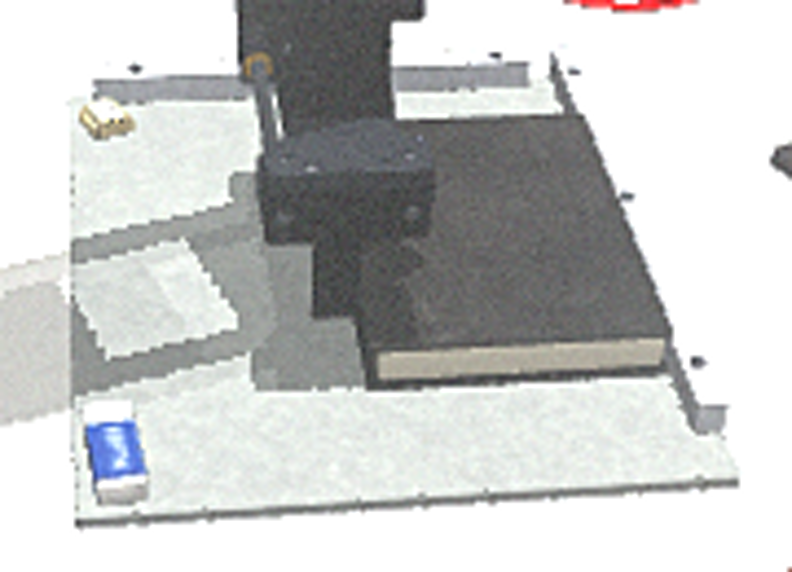

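The book, still flat, is now square and a few mm from the far rail (right corners at (583,117) and (670,340)). I'll creep in, watching the force.

Request:
{"fn": "send_rows", "kwargs": {
  "plan": [
    [[87, 1, -0.1, 0, 0, 0, 0], [87, 2, -0.3, 0, 0, 0, 0], [87, 3, -0.4, 0, 0, 0, 0]]
  ]
}}

```text
t: 4.5
ee_pos: [0.5212, 0.1772, 0.0194]
ee_rot: [-0.003, 0.071, 0.997, -0.0]
ft_force: [-15.0, 1.0, 9.7]
finger_gap: 0.999
finger_force: 7.2
```

Request:
{"fn": "send_rows", "kwargs": {
  "plan": [
    [[87, 0.5, -0.1, 0, 0, 0, 0], [87, 1, -0.1, 0, 0, 0, 0]]
  ]
}}

```text
t: 4.7
ee_pos: [0.5212, 0.1772, 0.0193]
ee_rot: [-0.004, 0.071, 0.997, -0.0]
ft_force: [-16.6, 0.8, 13.5]
finger_gap: 1.003
finger_force: 8.1
```

Seated on the far rail: the tool stopped and the force rose to 16 N. Next I back off, lift and go round to the right end with the tool turned −π/2.

Request:
{"fn": "send_rows", "kwargs": {
  "plan": [
    [[87, -8, 1, 0, 0, 0, 0], [87, -20, 3, 0, 0, 0, 0], [87, -20, 3, 40, 0, 0, 0], [87, -20, 3, 85, 0, 0, 0], [87, -5, -20, 85, 0, 0, -0.15], [87, 10, -50, 85, 0, 0, -0.3], [87, 25, -80, 85, 0, 0, -0.45], [87, 40, -110, 85, 0, 0, -0.6], [87, 55, -130, 85, 0, 0, -0.75], [87, 62, -145, 85, 0, 0, -0.9], [87, 62, -145, 85, 0, 0, -1.05], [87, 62, -145, 85, 0, 0, -1.2]]
  ]
}}

```text
t: 5.9
ee_pos: [0.5872, 0.0311, 0.1047]
ee_rot: [0.001, 0.625, 0.781, 0.0]
ft_force: [-0.5, -0.7, -0.3]
finger_gap: 1.002
finger_force: 0.0
```

Request:
{"fn": "send_rows", "kwargs": {
  "plan": [
    [[87, 0, 0, 0, 0, 0, -0.15], [87, 0, 0, 0, 0, 0, -0.3], [87, 0, 0, 0, 0, 0, -0.37], [87, 0, 0, 0, 0, 0, -0.37]]
  ]
}}

```text
t: 6.3
ee_pos: [0.587, 0.0319, 0.1048]
ee_rot: [0.001, 0.755, 0.655, 0.0]
ft_force: [0.3, 0.6, 0.3]
finger_gap: 1.003
finger_force: 0.0
```

Run:
```python
from fit import *
s=ctrl.get_state(); print(s['t'],s['ee_pos'],s['ee_rot'],s['joint_pos'].round(2),s['ft_force'])
print(rel(np.array([.5456,.1836,-.138]),np.r_[s['ee_pos'][:2],0]))
im=snap('side','side3')
i=cv2.convertScaleAbs(im['frame'][135:265,235:415],alpha=1.5,beta=15)
cv2.imwrite('pics/crop3.png',cv2.resize(i,None,fx=4.4,fy=4.4,interpolation=cv2.INTER_CUBIC))
```

```text
6.3 [0.58697469 0.03185229 0.10478167] [5.16280301e-04 7.55325129e-01 6.55349916e-01 4.13820710e-04] [-0.08  0.24  1.73 -0.    1.17  0.06] [0.29673477 0.63847336 0.25403188]
[ 0.06185613 -0.14461346  0.138     ]
```

View pics/crop3.png

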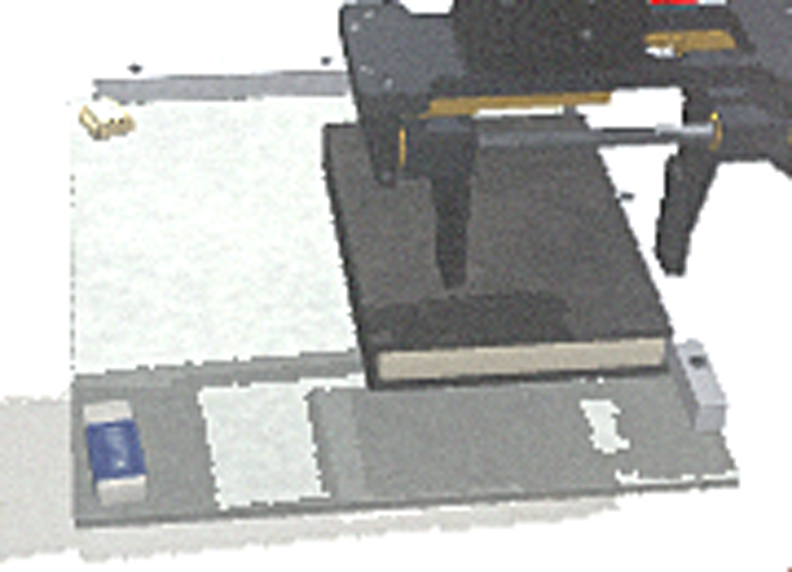

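The book sits along the far rail (corners (325,126), (583,117), (670,340), (368,355)) and the open fingers are above and short of its right end. Checking the fit before lowering.

Run:
```python
from fit import *
im=dict(np.load('pics/side3.npz')); b=np.array([.5456,.1836,-.138])
K=[(324,127,.034,-.073,.1),(582,117,.034,.073,.1),(671,338,.034,.073,-.1),(372,352,.034,-.073,-.1)]
k=fit(im,[px(*o[:2])+o[2:] for o in K],[.5,0,0]); print(rel(b,k).round(4))
```

```text
pose [ 0.604   0.1658 -0.1434] resid mm [[-1.0, 1.2], [1.8, 1.0], [1.8, -0.9], [-2.5, -1.3]]
[ 0.0603 -0.0096 -0.0054]
```

Request:
{"fn": "send_rows", "kwargs": {
  "plan": [
    [[87, 0, 0, -40, 0, 0, 0], [87, 0, 0, -70, 0, 0, 0], [87, 0, 0, -86, 0, 0, 0], [87, 0, 0, -86, 0, 0, 0], [87, 0.7, 5, -86, 0, 0, 0], [87, 1.4, 10, -86, 0, 0, 0], [87, 1.8, 13, -86, 0, 0, 0], [87, 2.2, 16, -86, 0, 0, 0], [87, 2.6, 19, -86, 0, 0, 0], [87, 3, 22, -86, 0, 0, 0], [87, 3.5, 25, -86, 0, 0, 0], [87, 3.9, 28, -86, 0, 0, 0]]
  ]
}}

```text
t: 7.55
ee_pos: [0.5908, 0.06, 0.0185]
ee_rot: [0.0, 0.755, 0.656, -0.0]
ft_force: [0.3, -1.6, -0.2]
finger_gap: 1.001
finger_force: 1.5
```

Request:
{"fn": "send_rows", "kwargs": {
  "plan": [
    [[87, 0.4, 3, 0, 0, 0, 0], [87, 0.8, 6, 0, 0, 0, 0], [87, 1.2, 9, 0, 0, 0, 0], [87, 1.7, 12, 0, 0, 0, 0], [87, 2.1, 15, 0, 0, 0, 0], [87, 2.5, 18, 0, 0, 0, 0], [87, 2.9, 21, 0, 0, 0, 0], [87, 3.3, 24, 0, 0, 0, 0], [87, 3.7, 27, 0, 0, 0, 0], [87, 4.2, 30, 0, 0, 0, 0]]
  ]
}}

```text
t: 8.55
ee_pos: [0.595, 0.0901, 0.0185]
ee_rot: [-0.0, 0.755, 0.656, -0.0]
ft_force: [0.0, -2.1, -0.4]
finger_gap: 1.0
finger_force: 1.3
```

Request:
{"fn": "send_rows", "kwargs": {
  "plan": [
    [[87, 0.4, 3, 0, 0, 0, 0], [87, 0.8, 6, 0, 0, 0, 0], [87, 1.2, 9, 0, 0, 0, 0], [87, 1.7, 12, 0, 0, 0, 0], [87, 2.1, 15, 0, 0, 0, 0], [87, 2.5, 18, 0, 0, 0, 0], [87, 2.9, 21, 0, 0, 0, 0], [87, 3.3, 24, 0, 0, 0, 0]]
  ]
}}

```text
t: 9.35
ee_pos: [0.5983, 0.1141, 0.0185]
ee_rot: [-0.0, 0.755, 0.656, 0.0]
ft_force: [-0.9, -2.6, 0.1]
finger_gap: 0.998
finger_force: 1.2
```

Request:
{"fn": "send_rows", "kwargs": {
  "plan": [
    [[87, 0.4, 3, 0, 0, 0, 0], [87, 0.8, 6, 0, 0, 0, 0], [87, 1.2, 8.5, 0, 0, 0, 0], [87, 1.4, 10, 0, 0, 0, 0], [87, 1.5, 11, 0, 0, 0, 0], [87, 1.7, 12, 0, 0, 0, 0]]
  ]
}}

```text
t: 9.95
ee_pos: [0.6, 0.1258, 0.0185]
ee_rot: [-0.0, 0.755, 0.656, -0.0]
ft_force: [-0.3, -2.3, 0.1]
finger_gap: 1.001
finger_force: 1.2
```

Request:
{"fn": "send_rows", "kwargs": {
  "plan": [
    [[87, 0.1, 1, 0, 0, 0, 0], [87, 0.3, 2, 0, 0, 0, 0], [87, 0.4, 3, 0, 0, 0, 0]]
  ]
}}

```text
t: 10.25
ee_pos: [0.6004, 0.1288, 0.0185]
ee_rot: [-0.0, 0.755, 0.656, -0.0]
ft_force: [0.0, -2.4, -0.4]
finger_gap: 1.0
finger_force: 1.2
```

Request:
{"fn": "send_rows", "kwargs": {
  "plan": [
    [[87, 0.1, 1, 0, 0, 0, 0], [87, 0.3, 2, 0, 0, 0, 0], [87, 0.4, 3, 0, 0, 0, 0]]
  ]
}}

```text
t: 10.55
ee_pos: [0.6008, 0.131, 0.0185]
ee_rot: [0.001, 0.755, 0.656, -0.001]
ft_force: [-1.0, -8.6, 0.9]
finger_gap: 1.004
finger_force: 4.1
```

Request:
{"fn": "send_rows", "kwargs": {
  "plan": [
    [[87, 0.1, 1, 0, 0, 0, 0], [87, 0.3, 2, 0, 0, 0, 0]]
  ]
}}

```text
t: 10.75
ee_pos: [0.6009, 0.1313, 0.0185]
ee_rot: [0.001, 0.755, 0.656, -0.002]
ft_force: [-3.1, -15.3, 2.4]
finger_gap: 0.998
finger_force: 7.4
```

Contact with the left rail (15 N, tool stopped). Back off, lift, and move to behind the spine with the tool turned back.

Request:
{"fn": "send_rows", "kwargs": {
  "plan": [
    [[87, -1, -8, 0, 0, 0, 0], [87, -3, -25, 0, 0, 0, 0], [87, -3, -25, 45, 0, 0, 0], [87, -3, -25, 90, 0, 0, 0], [87, -30, 0, 100, 0, 0, 0.15], [87, -55, 30, 100, 0, 0, 0.3], [87, -80, 60, 100, 0, 0, 0.45], [87, -100, 90, 100, 0, 0, 0.6], [87, -108, 112, 100, 0, 0, 0.75], [87, -108, 112, 100, 0, 0, 0.9], [87, -108, 112, 100, 0, 0, 1.05], [87, -108, 112, 100, 0, 0, 1.2]]
  ]
}}

```text
t: 11.95
ee_pos: [0.4929, 0.2459, 0.1187]
ee_rot: [0.0, 0.25, 0.968, 0.0]
ft_force: [-0.2, -0.2, -0.0]
finger_gap: 1.005
finger_force: 0.0
```

Request:
{"fn": "send_rows", "kwargs": {
  "plan": [
    [[87, 0, 0, 0, 0, 0, 0.15], [87, 0, 0, 0, 0, 0, 0.3], [87, 0, 0, 0, 0, 0, 0.37], [87, 0, 0, 0, 0, 0, 0.37]]
  ]
}}

```text
t: 12.35
ee_pos: [0.4931, 0.2455, 0.1186]
ee_rot: [0.0, 0.071, 0.997, 0.0]
ft_force: [1.0, -0.4, -0.4]
finger_gap: 0.997
finger_force: 0.0
```

Run:
```python
from fit import *
s=ctrl.get_state(); print(s['t'],s['ee_pos'],s['ee_rot'],s['joint_pos'].round(2),s['ft_force'])
print(rel(np.array([.5456,.1836,-.138]),np.r_[s['ee_pos'][:2],0]))
im=snap('side','side4'); snap('scene','scene4')
i=cv2.convertScaleAbs(im['frame'][135:265,235:415],alpha=1.5,beta=15)
cv2.imwrite('pics/crop4.png',cv2.resize(i,None,fx=4.4,fy=4.4,interpolation=cv2.INTER_CUBIC))
```

```text
12.35 [0.49311774 0.24548559 0.11859972] [3.83162050e-05 7.07537638e-02 9.97493753e-01 3.41666553e-04] [ 0.32  0.14  1.82  0.    1.18 -1.11] [ 1.01273088 -0.44315714 -0.36562976]
[-0.06049645  0.05407766  0.138     ]
```

View pics/crop4.png

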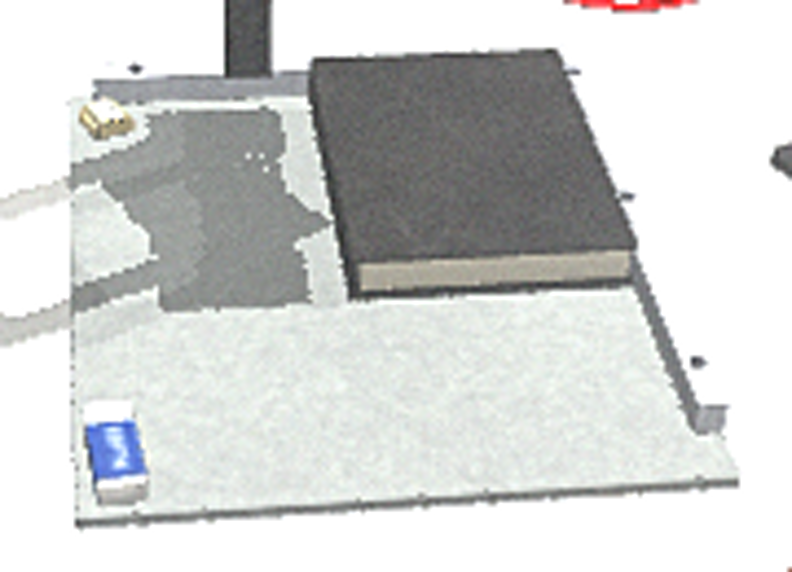

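The book is in the corner (top corners (312,58), (557,50), (635,245), (347,262)) with the other things untouched. I'll give the spine one light push to be sure it is flush.

Request:
{"fn": "send_rows", "kwargs": {
  "plan": [
    [[87, 0, 0, -45, 0, 0, 0], [87, 0, 0, -80, 0, 0, 0], [87, 0, 0, -100, 0, 0, 0], [87, 0, 0, -100, 0, 0, 0], [87, 5, -0.7, -100, 0, 0, 0], [87, 10, -1.4, -100, 0, 0, 0], [87, 15, -2.1, -100, 0, 0, 0], [87, 20, -2.8, -100, 0, 0, 0], [87, 25, -3.5, -100, 0, 0, 0], [87, 29, -4, -100, 0, 0, 0], [87, 32, -4.5, -100, 0, 0, 0], [87, 34, -4.7, -100, 0, 0, 0]]
  ]
}}

```text
t: 13.65
ee_pos: [0.5273, 0.241, 0.0185]
ee_rot: [-0.0, 0.071, 0.997, -0.0]
ft_force: [-0.1, 0.1, -0.4]
finger_gap: 0.998
finger_force: 0.0
```

Request:
{"fn": "send_rows", "kwargs": {
  "plan": [
    [[87, 1, -0.1, 0, 0, 0, 0], [87, 2, -0.3, 0, 0, 0, 0], [87, 3, -0.4, 0, 0, 0, 0], [87, 4, -0.5, 0, 0, 0, 0]]
  ]
}}

```text
t: 14.05
ee_pos: [0.5301, 0.2407, 0.0183]
ee_rot: [-0.001, 0.071, 0.998, -0.0]
ft_force: [-5.9, -0.1, 4.1]
finger_gap: 1.001
finger_force: 3.0
```

Request:
{"fn": "send_rows", "kwargs": {
  "plan": [
    [[87, 1, -0.1, 0, 0, 0, 0], [87, 2, -0.3, 0, 0, 0, 0]]
  ]
}}

```text
t: 14.25
ee_pos: [0.5302, 0.2407, 0.0181]
ee_rot: [-0.003, 0.071, 0.998, -0.0]
ft_force: [-12.7, 2.5, 8.2]
finger_gap: 0.999
finger_force: 6.4
```

Request:
{"fn": "send_rows", "kwargs": {
  "plan": [
    [[87, -8, 1, 0, 0, 0, 0], [87, -25, 3.5, 0, 0, 0, 0], [87, -25, 3.5, 45, 0, 0, 0], [87, -25, 3.5, 90, 0, 0, 0], [87, -50, 30, 130, 0, 0, 0], [87, -80, 70, 150, 0, 0, 0], [87, -100, 110, 150, 0, 0, 0], [87, -120, 150, 150, 0, 0, 0], [87, -140, 190, 150, 0, 0, 0], [87, -140, 190, 150, 0, 0, 0]]
  ]
}}

```text
t: 15.25
ee_pos: [0.3903, 0.4346, 0.1689]
ee_rot: [0.0, 0.068, 0.998, 0.001]
ft_force: [0.8, -0.5, -0.2]
finger_gap: 0.999
finger_force: 0.0
```

Run:
```python
from fit import *
s=ctrl.get_state(); print(s['t'],s['ee_pos'],s['ft_force'])
im=snap('side','side5'); i=cv2.convertScaleAbs(im['frame'][135:265,235:415],alpha=1.5,beta=15)
cv2.imwrite('pics/crop5.png',cv2.resize(i,None,fx=4.4,fy=4.4,interpolation=cv2.INTER_CUBIC))
```

```text
15.25 [0.39026    0.43455963 0.16890491] [ 0.76128827 -0.47647815 -0.21690379]
```

View pics/crop5.png

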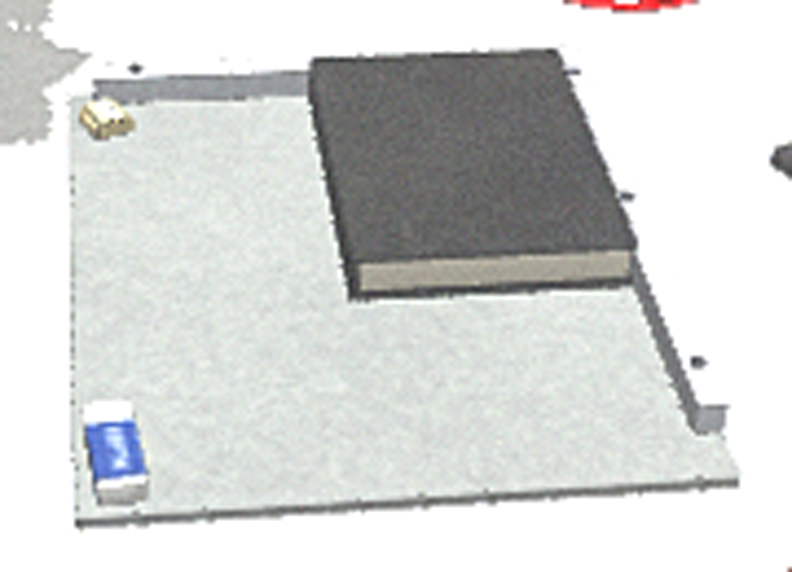

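Run:
```python
from fit import *
im=dict(np.load('pics/side5.npz')); b=np.array([.5456,.1836,-.138])
K=[(310,59,.034,-.073,.1),(558,50,.034,.073,.1),(635,247,.034,.073,-.1),(349,264,.034,-.073,-.1)]
k=fit(im,[px(*o[:2])+o[2:] for o in K],[.6,.2,0]); print(rel(b,k).round(4))
print(ctrl.close_job())
```

```text
pose [ 0.6143  0.2381 -0.1443] resid mm [[-1.0, 0.4], [-0.2, 0.0], [1.0, -1.9], [0.2, 1.5]]
[ 0.0606  0.0634 -0.0063]
the job is handed in; nothing more can be done
None
```

The job is handed in, with no verdict returned: the book sits in the corner, measured at board x 60.6 mm, y 63.4 mm and 0.006 rad off square (all within the limits), the other things look undisturbed, and the hand is clear.

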